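# Roll the walnut dowel onto the drilling line

### The job

Push the top of the dark walnut dowel sideways with your fingertips, in several strokes if need be, so that it rolls away from its batten across the jig board and comes to rest centred along the red line, ready to be drilled: its full length over the line and parallel to it, no end hanging past the line's ends. Roll it, do not drag, pick up or carry it. Leave the pale beech dowel and everything else where it is, and finish clear of everything.

Things in the scene. Friction and masses are not known exactly. Their poses are not given: they have to be found in the camera images.
- walnut_dowel: the dark brown walnut dowel, a solid round bar 40 mm in diameter, 160 mm long, about 0.13 kg, lying on the jig board in front of one of the battens, roughly parallel to the red line (within 4 degrees), its axis 59 to 93 mm from it. Origin at the bar's centre (20 mm above the board); x runs along the bar, y and z turn with it as it rolls
- walnut_dowel_end_a (a point): centre of the walnut dowel's end face at +x (80 mm from its centre, on its axis)
- walnut_dowel_end_b (a point): centre of the walnut dowel's other end face, at -x. Under a fingertip that presses lightly (3 to 10 N) on its top and moves sideways the dowel rolls without slipping, its centre going half as far as the fingertip and its direction unchanged; it stays put when let go at rest. A finger driven into its upper side, below the top, jams
- batten_left: fixed brown batten on the board at the line's +y side, parallel to the line: 200 mm long, 22 mm thick, 26 mm high, one dowel 6 to 10 mm from it on the side of the line, too close for a finger between. Origin at its underside's centre
- batten_right: the same batten on the line's -y side, with the other dowel
- beech_dowel: the pale beech dowel, same size and frame (40 mm diameter, 160 mm long), on the other side of the red line, 59 to 93 mm from it, before a batten of its own; not to be moved
- red_line (a point): middle of the red line painted on the top of the jig board: 240 mm long, 10 mm wide, flat. Origin on the board's top face; x along the line, y across it (the direction to roll), z up. The board is fixed plywood 18 mm thick, 400 mm wide across the line (200 mm to each side) and along the line from x = -150 mm to x = +200 mm
- tape_roll: blue roll of tape, 60 mm outer diameter, 24 mm high, standing flat on the board beyond the +x end of the line (about 155 mm along x from its middle); bystander. Origin at its underside's centre
- screw_carton: open white carton of screws, 160 x 110 x 60 mm, on the bench; bystander. Origin at its underside's centre
- mallet: wooden mallet lying on the bench, head 64 mm in diameter and 110 mm long, handle 200 mm; bystander. Origin under the head
- cordless_drill: green and black cordless drill standing on its battery, 210 mm high; bystander. Origin under the battery
- glue_bottle: yellow glue bottle with red cap, 60 mm in diameter, 150 mm high; bystander. Origin at its underside's centre
- offcut: brown wooden offcut, 120 x 45 x 45 mm, on the bench; bystander. Origin at its underside's centre
- try_square: try square lying on the bench, wooden stock 100 mm, steel blade 170 mm; bystander. Origin under its stock
There are look-alikes about, which are no part of the job. What is shaped like the walnut_dowel but green or purple is not meant.

How it is judged:
On the way, in this order (a step that is already met when the one before it is completed fails the run):
1. the walnut dowel has turned by 60 degrees or more, rolling on the board towards the line (angle between walnut_dowel's own z axis and vertical above 1 rad and z of walnut_dowel in the frame of red_line below 0.026 m and (y of walnut_dowel in the frame of red_line above 0.02 m or y of walnut_dowel in the frame of red_line below -0.02 m)).
2. the walnut dowel lies at rest along the red line (y of walnut_dowel_end_a in the frame of red_line between -0.008 and 0.008 m and y of walnut_dowel_end_b in the frame of red_line between -0.008 and 0.008 m and x of walnut_dowel in the frame of red_line between -0.04 and 0.04 m and z of walnut_dowel in the frame of red_line between 0.016 and 0.024 m and linear speed of walnut_dowel below 0.01 m/s and angular speed of walnut_dowel below 0.3 rad/s), for 0.2 s.
At the end, for the whole second after the job is handed in: the walnut dowel lies at rest on the board with the centre of each end within 8 mm of the red line's middle line and its own centre within 40 mm of the line's middle lengthwise; the beech dowel is within 12 mm and every other thing within 20 mm of where it was (all of step 2 and distance of beech_dowel from where it was at the start of the episode below 0.012 m and distance of each of tape_roll, screw_carton, mallet, cordless_drill, glue_bottle, offcut, try_square from where it was at the start of the episode below 0.02 m); the robot touches nothing.
It fails at once if the walnut dowel is lifted more than 12 mm off the board (z of walnut_dowel in the frame of red_line above 0.032 m).
It fails at once if the walnut dowel falls off the board (z of walnut_dowel in the frame of red_line below 0.01 m).
It fails at once if the beech dowel is moved by more than 12 mm (distance of beech_dowel from where it was at the start of the episode above 0.012 m).
It fails at once if a bystander is moved by more than 20 mm (distance of any of tape_roll, screw_carton, mallet, cordless_drill, glue_bottle, offcut, try_square from where it was at the start of the episode above 0.02 m).
It also fails if it takes over 54 s, if anything falls off the work surface, if the arm or the gripper's body presses on something with over 40 N, if the wrist force passes 120 N, or if a joint passes its speed limit or range.

### The arm

A 6-joint arm with a two-finger parallel gripper is mounted at the origin on the work surface. World frame = base frame: x ahead of the robot, y to its left, z up, the work surface at z = 0. Lengths are in m, angles in rad, forces in N, time in s.
With the tool pointing down it reaches from about 0.35 to 0.775 m from the base axis. Payload 7.3 kg.
Tool frame: the origin (TCP) lies on the centre line of the jaws, within the pads' length; the fingertips stand 11 mm ahead of it and the grasp point (between the pads) lies 8 mm behind it; z points along the fingers, y is the direction in which the jaws open and shut (so a half turn about z gives the same grasp; the last joint's range is limited). The gripper opens to 92 mm and grips with 3 to 60 N. Pads are 19 mm wide; open, the fingers measure 130 mm over their backs; the gripper's body (75 mm by 190 mm) begins 47 mm behind the grasp point.
Start: joints at [-1.336, 0.342, 1.524, -0, 1.275, -0.146], TCP at [0.195, -0.487, 0.238] pointing down, gripper open.
Joint ranges: [-2.53, 2.53], [-0.77, 2.02], [0.04, 2.7], [-1, 4.14], [0.28, 2.66], [-3.11, 3.11]. Speed limits (rad/s): [2.57, 2.57, 3.14, 3.14, 3.14, 3.14].

### API

Orientations are given as [roll, pitch, yaw] about the fixed x, y, z axes, in that order (R = Rz(yaw) Ry(pitch) Rx(roll)).
In Python, from cell import robot gives the robot as it stands.
- The arm moves only by the tool jog_arm, never from a script. Its argument "deltas" is one flat list of numbers, 6 for each row, row after row: the shift along the world's x, y, z in units of 0.1 m (1.0 is 0.1 m), then the turn, a rotation vector about the world's x, y, z in units of 90 degrees (1.0 is 90 degrees). A call has 1 to 5 rows; each row is the pose to reach, as a shift and turn from the pose commanded when the call began; what a row does not reach only later rows make up. A row lasts 1/12 s, in which the tool goes at most 41.7 mm and 7.16 degrees, less where a joint would pass 70% of its speed; a pose out of reach is approached as far as the arm can. A call with a number of a shift or a turn outside -1 to 1 is refused whole. A call with a gripper value outside its range is refused whole. "claw" is the opening, from 0 (shut) to 1 (fully open), set as the call begins (left out, the last holds). The fingers move at their own pace and stop on an object; "newtons" is the grip in N (left out, the last holds). Time passes only in rows, so rows that repeat a pose let the fingers close. It gives the time, the measured TCP pose, the force and the opening at its end, in the units of the state.
- robot.observe(): the state, without advancing time (a new reading comes with each control period).
- robot.read_camera(name): name is "scene" or "side" or "wrist"; returns the picture (384x512x3 uint8, red, green, blue); there is no depth.
- robot.camera_params(name): a dict with "fx", "fy", "cx", "cy" (pixels), "k1" (the pictures are not rectified: a ray, as slopes to the right and down, at radius r is drawn at 1 + k1 r^2 times it, then the intrinsics apply), "R" (3x3) and "t" (3): a world point X has camera coordinates R X + t. Camera axes: x right, y down, z forward; pixel columns grow to the right and rows downward; lengths in m; the calibration is good to about 2 mm. A picture is of the moment at which its call begins: read the wrist's pose just before it. camera_params takes no time and is no camera call; for the wrist camera it gives the pose at the moment of the call.
- robot.hand_in(): hands the job in, once; it reports no verdict.
The state is a dict: "time": time; "qpos": joint angles; "qvel": joint speeds; "joint_efforts": joint torques, N m; "tool_pos": TCP position; "tool_rot": TCP orientation; "contact_force": force on the tool from outside, world axes, zero at the start; "torque": the same for the moment, N m; "opening": finger opening in m.
Only numpy, scipy, OpenCV 4.12 (cv2) and the standard library are available. Lean on these libraries where they do the work, as an engineer would, in place of code of your own. Each camera call takes 0.05 s, during which the arm holds its last target. There are 200 camera calls.

## Working session

There is one attempt and no reset: what is moved stays moved. The work goes in short steps, Python scripts to look and compute and a tool call to move; the robot and the scene stay as the last step left them, time stands still between calls to the robot, and variables do not carry over. Pictures are saved under pics/ and viewed, about 8 in all and at most 12, crops included, and the job is handed in when it is done.

Besides the shell and the picture viewer there is one more tool, called after "Request:" by a JSON object that holds its "fn" and its "kwargs". jog_arm: Moves the arm, as the interface text tells. Its arguments: {"type":"object","properties":{"deltas":{"type":"array","items":{"type":"number"}},"claw":{"type":"number"},"newtons":{"type":"number"}},"required":["deltas"]}

```bash
mkdir -p pics; ls
cat > h.py <<'E'
import numpy as np, cv2
from cell import robot
def snap(n,f):
    p=robot.camera_params(n); im=robot.read_camera(n); cv2.imwrite('pics/'+f,cv2.cvtColor(im,cv2.COLOR_RGB2BGR)); return p,im
def px2w(p,uv,z):
    K=np.array([[p['fx'],0,p['cx']],[0,p['fy'],p['cy']],[0,0,1.]])
    out=[]
    for (u,v),zz in zip(uv,np.broadcast_to(z,len(uv))):
        d=np.array([(u-p['cx'])/p['fx'],(v-p['cy'])/p['fy']]); s=d.copy()
        for _ in range(20): s=d/(1+p['k1']*(s@s))
        R=np.array(p['R']);t=np.array(p['t']); C=-R.T@t; r=R.T@np.array([s[0],s[1],1])
        out.append(C+r*(zz-C[2])/r[2])
    return np.array(out)
E
python3 - <<'E'
from h import *
a=snap('scene','s1.png')[1];b=snap('side','d1.png')[1]
cv2.imwrite('pics/both.png',cv2.cvtColor(np.vstack([a,b]),cv2.COLOR_RGB2BGR)[:, :])
for n in('scene','side'):
    p=robot.camera_params(n);print(n,p['fx'],p['k1'],-np.array(p['R']).T@np.array(p['t']))
print(robot.observe())
E
```

```text
pics
scene 366.7190405908439 -0.10471472133058114 [1.16145914 0.38798833 1.11415766]
side 466.2231499807389 -0.11036361240738293 [0.21098767 0.87287919 0.94474183]
{'time': 0.1, 'qpos': array([-1.33599870e+00,  3.42649705e-01,  1.52493447e+00, -1.11670851e-05,
        1.27540859e+00, -1.45997836e-01]), 'qvel': array([ 0.00015974, -0.0009787 , -0.00305524, -0.00091145,  0.00194676,
       -0.00088349]), 'joint_efforts': array([ 1.45248472e-03, -4.32003951e+01, -2.44694513e+01,  7.19036884e-02,
        5.26618038e-02, -6.25449115e-05]), 'tool_pos': array([ 0.19505559, -0.487035  ,  0.23711166]), 'tool_rot': array([-3.14020589e+00, -1.93121913e-04,  3.80798582e-01]), 'contact_force': array([ 0.20812524,  0.22965527, -0.02056629]), 'torque': array([0.04978702, 0.00098531, 0.02599645]), 'opening': 0.09187435129656164}
```

View pics/s1.png

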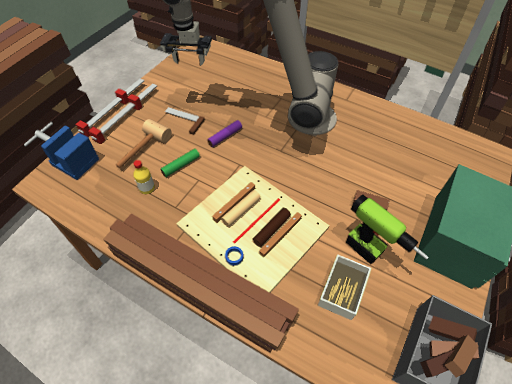

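View pics/d1.png

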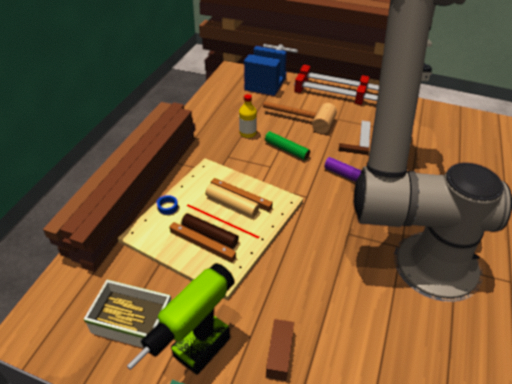

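The board with the red line is at about (255,225) in the scene view. The walnut dowel is at (272,227) with the beech across the line at (241,209), and the tape roll is at (234,256). I'll enlarge both views.

Run:
```python
import cv2,numpy as np
a=cv2.imread('pics/s1.png')[160:300,170:340];b=cv2.imread('pics/d1.png')[150:290,115:310]
cv2.imwrite('pics/ca.png',cv2.resize(a,None,fx=4,fy=4,interpolation=cv2.INTER_CUBIC))
cv2.imwrite('pics/cb.png',cv2.resize(b,None,fx=4,fy=4,interpolation=cv2.INTER_CUBIC))
```

```text
(no output)
```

View pics/ca.png

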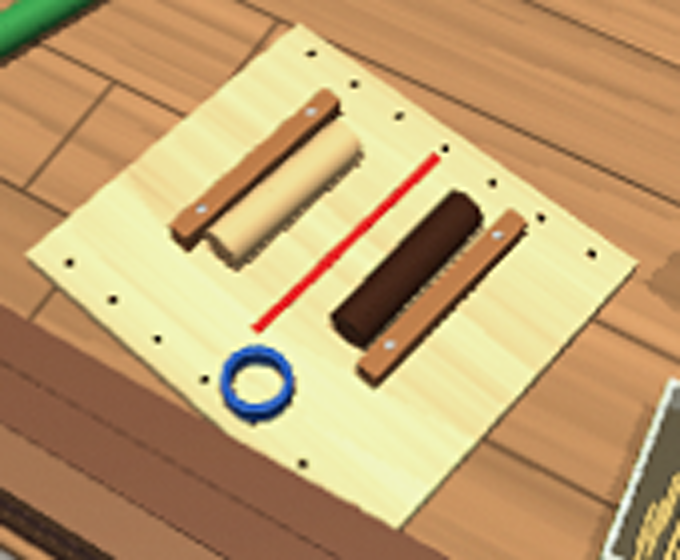

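View pics/cb.png

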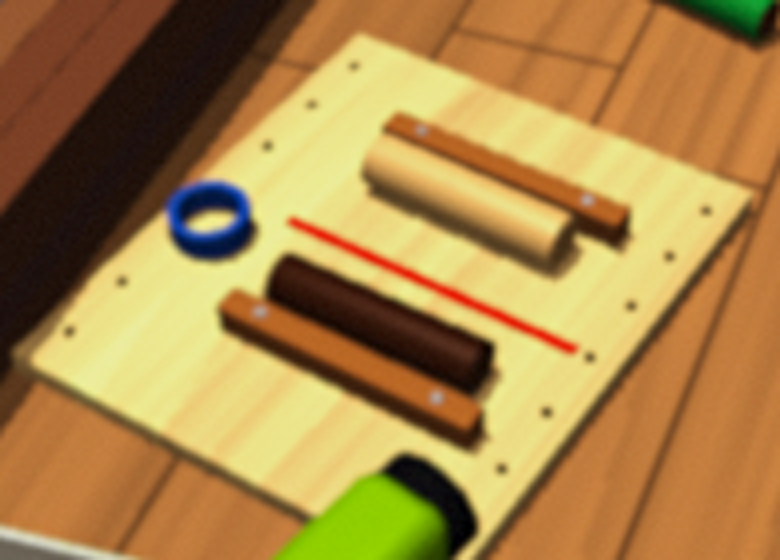

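The line ends are at crop (257,329) and (437,156) in the scene view, and (291,221) and (575,349) in the side view. The walnut lies on the side of the line nearer the drill. I'll fit the dowel silhouette in both views.

```bash
cat >> h.py <<'E'
def proj(p,X):
    Y=X@np.array(p['R']).T+np.array(p['t']); s=Y[:,:2]/Y[:,2:]; s=s*(1+p['k1']*(s**2).sum(1,keepdims=True))
    return s*[p['fx'],p['fy']]+[p['cx'],p['cy']]
def cyl(x,y,yaw,zc=.038):
    a=np.linspace(0,2*np.pi,32); c,s=np.cos(yaw),np.sin(yaw); P=[]
    for e in(-.08,.08): P.append(np.c_[x+e*c-.02*np.cos(a)*s,y+e*s+.02*np.cos(a)*c,zc+.02*np.sin(a)])
    return np.vstack(P)
def fit(views,x0):
    from scipy.optimize import minimize
    S=6
    def err(q):
        e=0
        for p,m,(u0,v0) in views:
            h=cv2.convexHull(((proj(p,cyl(*q))-[u0,v0]+.5)*S*16).astype(np.int32))
            r=np.zeros((m.shape[0]*S,m.shape[1]*S),np.uint8); cv2.fillConvexPoly(r,h,255,cv2.LINE_8,4)
            r=cv2.resize(r,m.shape[::-1],interpolation=cv2.INTER_AREA)
            e+=np.abs(r/255.-m).sum()/ (r.sum()/255)
        return e
    best=minimize(err,x0,method='Nelder-Mead',options=dict(initial_simplex=np.array(x0)+np.array([[0,0,0],[.012,0,0],[0,.012,0],[0,0,.06]]),xatol=1e-4,fatol=1e-4))
    return best.x,best.fun
def darkmask(im,box):
    u0,v0,u1,v1=box; c=im[v0:v1,u0:u1].astype(float); m=c.max(2)
    return np.clip((130-m)/60,0,1)
E
python3 - <<'E'
from h import *
P={n:robot.camera_params(n) for n in('scene','side')}
I={'scene':cv2.imread('pics/s1.png'),'side':cv2.imread('pics/d1.png')}
cs=lambda L,o:[((x+.5)/4-.5+o[0],(y+.5)/4-.5+o[1]) for x,y in L]
a=px2w(P['scene'],cs([(257,329),(437,156),(257,411)],(170,160)),.018)
b=px2w(P['side'],cs([(291,221),(575,349),(211,248)],(115,150)),.018)
print(a,b)
for l in(a,b):
    d=l[0]-l[1];print('line',(l[0]+l[1])/2,np.linalg.norm(d),np.arctan2(d[1],d[0]))
g=px2w(P['scene'],cs([(406,268)],(170,160)),.038)[0];print('guess',g)
d=a[0]-a[1]
V=[]
for n in P:
    u,v=proj(P[n],g[None])[0].astype(int); box=(u-28,v-24,u+28,v+24)
    c=I[n][box[1]:box[3],box[0]:box[2]].astype(np.uint8)
    m=((c.max(2)<85)).astype(np.uint8); k,l,st,_=cv2.connectedComponentsWithStats(m)
    j=1+np.argmax(st[1:,4]); V.append((P[n],(l==j).astype(float),(box[0],box[1]))); print(n,st[j])
q0=[g[0],g[1],np.arctan2(d[1],d[0])]
for vv in(V,V[:1],V[1:]): print(fit(vv,q0))
o=[cv2.resize((v[1]*255).astype(np.uint8),None,fx=6,fy=6,interpolation=0) for v in V]
cv2.imwrite('pics/m.png',np.hstack(o))
E
```

```text
[[0.69871367 0.03913396 0.018     ]
 [0.46694956 0.08517579 0.018     ]
 [0.76178331 0.07908474 0.018     ]] [[0.69867455 0.03683758 0.018     ]
 [0.46858298 0.08210226 0.018     ]
 [0.73979397 0.08109129 0.018     ]]
line [0.58283162 0.06215488 0.018     ] 0.23629315036626766 -0.19610499446073934
line [0.58362877 0.05946992 0.018     ] 0.23450164005445148 -0.1942441942489018
guess [0.59398991 0.12270153 0.038     ]
scene [ 10   6  38  39 522]
side [  2   8  54  35 750]
(array([ 0.58951845,  0.12506291, -0.18076216]), np.float64(0.2414583052522921))
(array([ 0.59213141,  0.12524927, -0.1789392 ]), np.float64(0.07884177117850201))
(array([ 0.5883274 ,  0.12282757, -0.16374038]), np.float64(0.14411579609817496))
```

View pics/m.png

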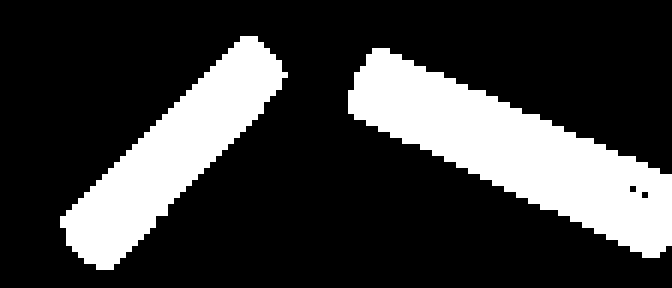

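Run:
```python
from h import *
p=robot.camera_params('scene');q=robot.camera_params('side')
print(px2w(p,[(352,250),(383,250),(367,262),(358,203),(375,215)],[0,0,0,.2,.2]))
print(px2w(q,[(228,270),(180,360),(205,370),(232,320)],[.19,.0,0,0]))
```

```text
[[0.51468839 0.39345561 0.        ]
 [0.46117327 0.48606933 0.        ]
 [0.53071726 0.45403479 0.        ]
 [0.47434405 0.3491182  0.2       ]
 [0.48866338 0.40893582 0.2       ]]
[[0.44899453 0.33523442 0.19      ]
 [0.51515013 0.4658146  0.        ]
 [0.45482752 0.46805761 0.        ]
 [0.44591178 0.33240733 0.        ]]
```

Request:
{"fn": "jog_arm", "kwargs": {"deltas": [0.3,0.4,0,0,0,-0.07,0.6,0.8,0,0,0,-0.14,0.9,1.0,0,0,0,-0.21,1,1,0,0,0,-0.28,1,1,0,0,0,-0.362], "claw": 0, "newtons": 10}}

```text
time: 0.52
tool_pos: [0.298, -0.3849, 0.2377]
tool_rot: [-3.141, -0.001, -0.186]
contact_force: [-1.6, 0.4, 0.2]
opening: 0.0629
```

Request:
{"fn": "jog_arm", "kwargs": {"deltas": [0.2,0.33,0,0,0,0,0.4,0.67,0,0,0,0,0.6,1,0,0,0,0]}}

```text
time: 0.77
tool_pos: [0.3553, -0.286, 0.2373]
tool_rot: [-3.141, 0.001, -0.186]
contact_force: [0.3, -0.4, 0.2]
opening: 0.0429
```

Request:
{"fn": "jog_arm", "kwargs": {"deltas": [0.2,0.33,0,0,0,0,0.4,0.67,0,0,0,0,0.6,1,0,0,0,0]}}

```text
time: 1.02
tool_pos: [0.4155, -0.1855, 0.2376]
tool_rot: [-3.141, 0.001, -0.184]
contact_force: [0.8, -0.9, -0.0]
opening: 0.0232
```

Request:
{"fn": "jog_arm", "kwargs": {"deltas": [0.2,0.33,0,0,0,0,0.4,0.67,0,0,0,0,0.6,1,0,0,0,0]}}

```text
time: 1.27
tool_pos: [0.4756, -0.0854, 0.2376]
tool_rot: [-3.142, 0.001, -0.184]
contact_force: [0.5, -1.7, 0.0]
opening: 0.0034
```

Request:
{"fn": "jog_arm", "kwargs": {"deltas": [0.2,0.33,0,0,0,0,0.4,0.67,0,0,0,0,0.6,0.9,0,0,0,0,0.6,0.9,0,0,0,0]}}

```text
time: 1.6
tool_pos: [0.5374, 0.0069, 0.2371]
tool_rot: [-3.14, -0.001, -0.18]
contact_force: [-1.3, 0.2, -0.1]
opening: 0.0005
```

Run:
```python
from h import *
p,im=snap('wrist','w1.png'); import pickle; pickle.dump(p,open('w1.pkl','wb'))
```

```text
(no output)
```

View pics/w1.png

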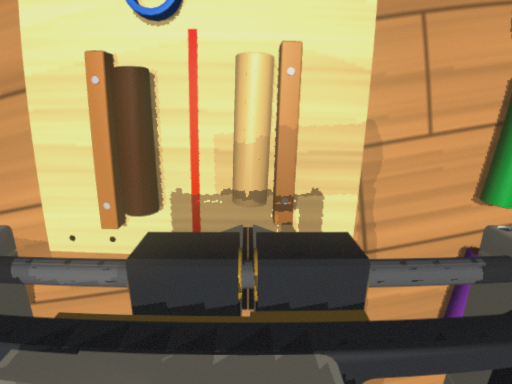

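The red line runs from (193,30) to about (197,232). The walnut runs from about (132,68) to (143,213), and the beech is clear on the right. I'll refine with this view.

Run:
```python
from h import *
import pickle; p=pickle.load(open('w1.pkl','rb')); im=cv2.imread('pics/w1.png')
b,g,r=[im[...,i].astype(int) for i in range(3)]
red=(r>150)&(g<70)&(b<70); red[:,:170]=0; red[:,225:]=0
rows=[v for v in range(32,226) if red[v].any()]
pts=[(np.mean(np.where(red[v])[0]),v) for v in rows]
W=px2w(p,pts,.018); f=np.polyfit(W[:,0],W[:,1],1); yaw=np.arctan(f[0]); print('line yaw',yaw,'y@.583',np.polyval(f,.583),'top x',px2w(p,[(193,29.5)],.018))
m=(im.max(2)<80).astype(np.uint8)[50:228,100:175]; k,l,st,_=cv2.connectedComponentsWithStats(m); j=1+np.argmax(st[1:,4]); print(st[j])
q,e=fit([(p,(l==j).astype(float),(100,50))],[.59,.125,-.18]);print(q,e)
n=np.array([-np.sin(yaw),np.cos(yaw)]);c=np.array([.583,np.polyval(f,.583)])
d=q[:2]-c; print('rel y',d@n,'x',d@[n[1],-n[0]],'dyaw',q[2]-yaw, 'n',n, robot.observe()['tool_pos'])
```

```text
line yaw -0.1983044297313675 y@.583 0.06381141657489062 top x [[0.7004509  0.03904612 0.018     ]]
[  37   18   22  145 1003]
[ 0.58570652  0.09529634 -0.16877971] 0.7797797421853369
rel y 0.031401091589184554 x -0.003549279913445918 dyaw 0.029524721147629718 n [0.19700727 0.98040203] [0.53594176 0.00493827 0.23693773]
```

```bash
cat >> h.py <<'E'
def wfit(p,im,box,q0,thr=115):
    u0,v0,u1,v1=box
    m=(im.max(2)<thr).astype(np.uint8)[v0:v1,u0:u1]; k,l,st,_=cv2.connectedComponentsWithStats(m); j=1+np.argmax(st[1:,4]); print(st[j])
    q,e=fit([(p,(l==j).astype(float),(u0,v0))],q0)
    yaw=-.198;n=np.array([.197,.980]);d=q[:2]-[.583,.0635]
    print(q,e,'rel y',d@n,'x',d@[n[1],-n[0]],'dyaw',q[2]-yaw); return q
E
python3 - <<'E'
from h import *
import pickle; p=pickle.load(open('w1.pkl','rb')); im=cv2.imread('pics/w1.png')
print(im[140,108:165].max(1))
for t in(95,115,130): wfit(p,im,(100,50,175,228),[.59,.125,-.18],t)
E
```

```text
[194 157 117  85  84  83  81  81  76  79  81  83  88  90  90  92  92  95
  95  97  97  98 101 103 101 100 102  99  98  87  89  88  87  86  84  83
  84  85  81  79  79  75  77  74  73  81 115 131 136 164 225 230 231 231
 230 229 230]
[  32   17   27  148 2435]
[ 0.58920392  0.11440203 -0.32540252] 0.5543258481404253 rel y 0.05110616189957566 x -0.0039478627811640144 dyaw -0.12740251803325436
[   4    2   56  175 6671]
[ 0.59363854  0.13112077 -0.17809777] 0.21723031560044384 rel y 0.06836414842076156 x -0.002895520947352727 dyaw 0.019902232473854087
[   4    2   57  175 6904]
[ 0.59368946  0.13150906 -0.18045108] 0.2579120792741091 rel y 0.06875469839288655 x -0.0029221123187684393 dyaw 0.017548924018749856
```

Request:
{"fn": "jog_arm", "kwargs": {"deltas": [0.15,0.3,0,0,0,0,0.3,0.6,0,0,0,0,0.4,0.95,-0.2,0,0,0,0.4,1,-0.5,0,0,0,0.4,1,-0.8,0,0,0]}}

```text
time: 2.07
tool_pos: [0.5753, 0.104, 0.1571]
tool_rot: [-3.141, -0.002, -0.182]
contact_force: [0.4, -1.0, -0.5]
opening: 0.0003
```

Request:
{"fn": "jog_arm", "kwargs": {"deltas": [0.17,0.31,-0.1,0,0,0,0.17,0.31,-0.4,0,0,0,0.17,0.31,-0.6,0,0,0,0.17,0.31,-0.6,0,0,0,0.17,0.31,-0.6,0,0,0]}}

```text
time: 2.48
tool_pos: [0.5913, 0.1326, 0.097]
tool_rot: [3.14, 0.003, -0.185]
contact_force: [0.7, 0.5, 0.6]
opening: 0.0007
```

Request:
{"fn": "jog_arm", "kwargs": {"deltas": [0,0,-0.1,0,0,0,0,0,-0.2,0,0,0,0,0,-0.25,0,0,0,0,0,-0.25,0,0,0]}}

```text
time: 2.82
tool_pos: [0.5915, 0.1332, 0.0718]
tool_rot: [3.141, 0.002, -0.184]
contact_force: [-0.7, 0.2, -0.3]
opening: 0.0004
```

Request:
{"fn": "jog_arm", "kwargs": {"deltas": [0,0,-0.02,0,0,0,0,0,-0.03,0,0,0,0,0,-0.03,0,0,0]}}

```text
time: 3.07
tool_pos: [0.5922, 0.1336, 0.0699]
tool_rot: [3.142, -0.0, -0.184]
contact_force: [0.4, -0.0, 0.0]
opening: 0.0008
```

Request:
{"fn": "jog_arm", "kwargs": {"deltas": [0,0,-0.01,0,0,0,0,0,-0.01,0,0,0]}}

```text
time: 3.23
tool_pos: [0.5922, 0.1336, 0.0688]
tool_rot: [3.142, -0.0, -0.184]
contact_force: [-0.7, -0.2, -0.8]
opening: 0.0006
```

Request:
{"fn": "jog_arm", "kwargs": {"deltas": [0,0,-0.01,0,0,0,0,0,-0.01,0,0,0]}}

```text
time: 3.4
tool_pos: [0.5924, 0.1338, 0.0683]
tool_rot: [-3.141, -0.001, -0.184]
contact_force: [-0.8, 0.9, 4.0]
opening: 0.0
```

Request:
{"fn": "jog_arm", "kwargs": {"deltas": [-0.01,-0.05,-0.003,0,0,0,-0.03,-0.13,-0.003,0,0,0,-0.04,-0.21,-0.003,0,0,0,-0.06,-0.29,-0.003,0,0,0,-0.06,-0.33,-0.003,0,0,0]}}

```text
time: 3.82
tool_pos: [0.5864, 0.0996, 0.0685]
tool_rot: [3.141, -0.002, -0.184]
contact_force: [-1.7, 0.3, 4.4]
opening: 0.0007
```

Request:
{"fn": "jog_arm", "kwargs": {"deltas": [0,0,0,0,0,0,0,0,0,0,0,0]}}

```text
time: 3.98
tool_pos: [0.5865, 0.0999, 0.0684]
tool_rot: [3.141, -0.001, -0.185]
contact_force: [-1.6, -0.2, 6.6]
opening: 0.0004
```

Now I'll lift and check how far it rolled.

Request:
{"fn": "jog_arm", "kwargs": {"deltas": [0,0,0.1,0,0,0,0,0,0.4,0,0,0,-0.2,0,0.8,0,0,0,-0.5,0,1,0,0,0,-0.6,0,1,0,0,0]}}

```text
time: 4.4
tool_pos: [0.5257, 0.1008, 0.1726]
tool_rot: [-3.14, -0.006, -0.184]
contact_force: [2.2, 0.6, -0.2]
opening: 0.0006
```

Run:
```python
from h import *
p,im=snap('wrist','w2.png'); import pickle; pickle.dump(p,open('w2.pkl','wb'))
print(robot.observe()['tool_pos'])
```

```text
[0.5241711  0.10085708 0.17060724]
```

View pics/w2.png

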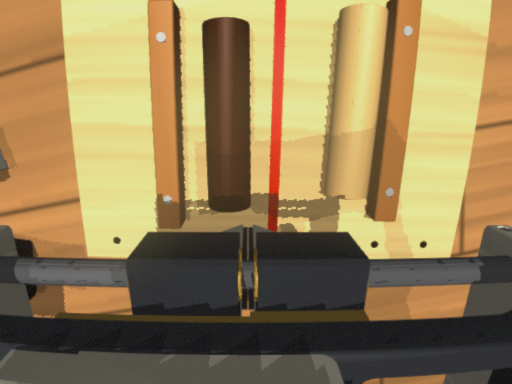

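The walnut has rolled clear of the batten and now runs from (227,20) to (229,210). The line is at about x=277.

```bash
cat >> h.py <<'E'
def line(p,im,v0,v1,u0,u1):
    b,g,r=[im[...,i].astype(int) for i in range(3)]
    red=(r>140)&(g<75)&(b<75); red[:,:u0]=0; red[:,u1:]=0
    pts=[(np.mean(np.where(red[v])[0]),v) for v in range(v0,v1) if red[v].any()]
    W=px2w(p,pts,.018); f=np.polyfit(W[:,0],W[:,1],1); print('line yaw',np.arctan(f[0]),'y@.583',np.polyval(f,.583))
E
python3 - <<'E'
from h import *
import pickle; p=pickle.load(open('w2.pkl','rb')); im=cv2.imread('pics/w2.png')
line(p,im,3,190,260,290)
print(im[110,195:262].max(1))
for t in(95,115,130): wfit(p,im,(195,8,262,222),[.588,.105,-.18],t)
E
```

```text
line yaw -0.20054661128764154 y@.583 0.06350788972027063
[229 229 229 229 229 229 228 229 226 180 115  84  83  83  84  85  89  87
  88  89  90  91  90  93  96  99 104 108 112 113 115 115 115 105 105 104
  99  95  93  91  90  88  89  87  89  84  87  84  83  83  81  80  77  80
  94 169 224 228 228 228 228 229 228 228 230 228 229]
[   8   10   48  194 6576]
[ 0.58884253  0.10822453 -0.17305909] 0.24350666800958776 rel y 0.04498101847663746 x -0.00308505816919653 dyaw 0.0249409142531489
[   7   10   49  195 8042]
[ 0.5891126  0.1083527 -0.1754521] 0.07644033897233772 rel y 0.04515982566267039 x -0.0028456353054916537 dyaw 0.02254789845638419
[   3    9   64  196 8719]
[ 0.58912282  0.10832088 -0.17616183] 0.02861220317802005 rel y 0.045130657722432084 x -0.002829353018775983 dyaw 0.02183816916660647
```

Request:
{"fn": "jog_arm", "kwargs": {"deltas": [0.3,0.1,0,0,0,0,0.6,0.18,-0.1,0,0,0,0.66,0.18,-0.5,0,0,0,0.66,0.18,-0.85,0,0,0,0.66,0.18,-0.93,0,0,0]}}

```text
time: 4.87
tool_pos: [0.5891, 0.1182, 0.0682]
tool_rot: [3.139, 0.01, -0.184]
contact_force: [-2.1, 0.3, 0.3]
opening: 0.0005
```

Request:
{"fn": "jog_arm", "kwargs": {"deltas": [0,0,-0.01,0,0,0,0,0,-0.02,0,0,0]}}

```text
time: 5.03
tool_pos: [0.5926, 0.1185, 0.0731]
tool_rot: [3.142, -0.0, -0.184]
contact_force: [0.3, -0.3, 0.1]
opening: 0.0004
```

Request:
{"fn": "jog_arm", "kwargs": {"deltas": [0,0,-0.02,0,0,0,0,0,-0.035,0,0,0,0,0,-0.042,0,0,0,0,0,-0.042,0,0,0]}}

```text
time: 5.37
tool_pos: [0.5926, 0.1186, 0.0693]
tool_rot: [-3.141, -0.002, -0.184]
contact_force: [0.2, -0.9, 1.1]
opening: 0.0006
```

Request:
{"fn": "jog_arm", "kwargs": {"deltas": [0,0,-0.005,0,0,0,0,0,-0.005,0,0,0]}}

```text
time: 5.53
tool_pos: [0.5923, 0.1186, 0.0682]
tool_rot: [-3.141, -0.001, -0.184]
contact_force: [-0.5, -0.4, 0.1]
opening: 0.0004
```

Request:
{"fn": "jog_arm", "kwargs": {"deltas": [0,0,-0.004,0,0,0,0,0,-0.004,0,0,0]}}

```text
time: 5.7
tool_pos: [0.5923, 0.1186, 0.0675]
tool_rot: [-3.142, -0.0, -0.184]
contact_force: [-0.1, 0.8, 0.7]
opening: 0.0004
```

Request:
{"fn": "jog_arm", "kwargs": {"deltas": [0,0,-0.003,0,0,0,0,0,-0.003,0,0,0]}}

```text
time: 5.87
tool_pos: [0.5923, 0.1187, 0.0674]
tool_rot: [-3.141, -0.001, -0.184]
contact_force: [-0.2, 0.8, 3.9]
opening: 0.0004
```

Request:
{"fn": "jog_arm", "kwargs": {"deltas": [-0.01,-0.05,0,0,0,0,-0.02,-0.1,0,0,0,0]}}

```text
time: 6.03
tool_pos: [0.5907, 0.1091, 0.0685]
tool_rot: [-3.14, -0.002, -0.184]
contact_force: [-3.1, 1.9, 14.3]
opening: 0.0004
```

Request:
{"fn": "jog_arm", "kwargs": {"deltas": [-0.01,-0.06,0.006,0,0,0,-0.025,-0.14,0.006,0,0,0,-0.04,-0.22,0.006,0,0,0,-0.052,-0.29,0.004,0,0,0,-0.056,-0.31,0.004,0,0,0]}}

```text
time: 6.45
tool_pos: [0.5848, 0.0764, 0.0681]
tool_rot: [3.141, -0.001, -0.185]
contact_force: [0.3, -1.2, 3.7]
opening: 0.0004
```

Request:
{"fn": "jog_arm", "kwargs": {"deltas": [0,0,0,0,0,0]}}

```text
time: 6.53
tool_pos: [0.5849, 0.0768, 0.068]
tool_rot: [3.141, -0.001, -0.185]
contact_force: [-2.1, -0.6, 7.1]
opening: 0.0006
```

Request:
{"fn": "jog_arm", "kwargs": {"deltas": [0,0,0.1,0,0,0,0,0,0.4,0,0,0,-0.2,0,0.8,0,0,0,-0.5,0,1,0,0,0,-0.6,0,1,0,0,0]}}

```text
time: 6.95
tool_pos: [0.5239, 0.0783, 0.1722]
tool_rot: [-3.14, -0.005, -0.183]
contact_force: [0.4, 1.1, 0.2]
opening: 0.0005
```

Request:
{"fn": "jog_arm", "kwargs": {"deltas": [0,0,0,0,0,0]}}

```text
time: 7.03
tool_pos: [0.523, 0.0782, 0.1693]
tool_rot: [-3.141, -0.001, -0.183]
contact_force: [0.3, 0.0, 0.3]
opening: 0.0003
```

Run:
```python
from h import *
p,im=snap('wrist','w3.png')
print(robot.observe()['tool_pos'])
im=cv2.imread('pics/w3.png')
u,v=proj(p,np.array([[.585,.086,.038]]))[0];print(u,v)
u=int(u);line(p,im,3,190,u,u+80)
for t in(115,130): wfit(p,im,(u-45,5,u+45,222),[.585,.086,-.18],t)
```

```text
[0.52409619 0.07802494 0.16831566]
226.72893242104416 121.19558500216706
line yaw -0.18297585623742227 y@.583 0.06353858005609272
[  19   12   55  198 8790]
[ 0.585498    0.08692971 -0.17165107] 0.03169611539279623 rel y 0.023453217169149023 x -0.002167616807762434 dyaw 0.026348931876544246
[  19   12   71  198 9035]
[ 0.58550046  0.08697057 -0.17376211] 0.03862334194614264 rel y 0.02349375419021084 x -0.0021732503478510464 dyaw 0.02423789341553234
```

View pics/w3.png

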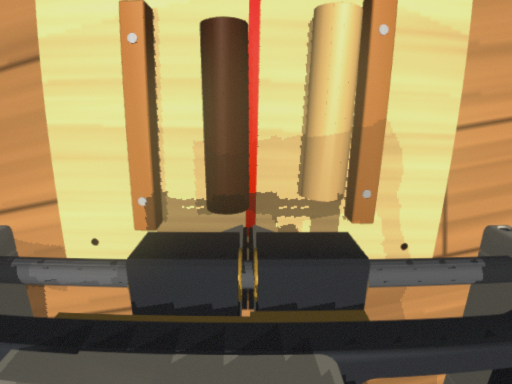

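The walnut runs from (223,20) to (229,210), just left of the line at about x=252. It is 23.5 mm from the line. Two more strokes.

Request:
{"fn": "jog_arm", "kwargs": {"deltas": [0.3,0.1,0,0,0,0,0.6,0.16,-0.2,0,0,0,0.62,0.16,-0.5,0,0,0,0.62,0.16,-0.8,0,0,0,0.62,0.16,-0.9,0,0,0]}}

```text
time: 7.5
tool_pos: [0.5845, 0.0937, 0.0715]
tool_rot: [3.14, 0.009, -0.184]
contact_force: [-1.0, 0.1, -1.3]
opening: 0.0004
```

Request:
{"fn": "jog_arm", "kwargs": {"deltas": [0,0,-0.04,0,0,0,0,0,-0.07,0,0,0,0,0,-0.085,0,0,0,0,0,-0.085,0,0,0]}}

```text
time: 7.83
tool_pos: [0.5874, 0.0936, 0.0702]
tool_rot: [-3.141, -0.002, -0.184]
contact_force: [0.4, -0.0, 0.2]
opening: 0.0005
```

Request:
{"fn": "jog_arm", "kwargs": {"deltas": [0,0,-0.012,0,0,0,0,0,-0.012,0,0,0]}}

```text
time: 8.0
tool_pos: [0.5871, 0.0936, 0.0689]
tool_rot: [-3.141, -0.002, -0.184]
contact_force: [0.7, -0.6, -0.4]
opening: 0.0007
```

Request:
{"fn": "jog_arm", "kwargs": {"deltas": [0,0,-0.006,0,0,0,0,0,-0.006,0,0,0]}}

```text
time: 8.17
tool_pos: [0.5873, 0.0938, 0.0686]
tool_rot: [-3.141, -0.002, -0.184]
contact_force: [-0.9, 1.1, 6.0]
opening: 0.0002
```

Request:
{"fn": "jog_arm", "kwargs": {"deltas": [-0.01,-0.05,0,0,0,0,-0.025,-0.13,0,0,0,0,-0.04,-0.21,0,0,0,0,-0.05,-0.28,0,0,0,0,-0.054,-0.3,0,0,0,0]}}

```text
time: 8.58
tool_pos: [0.5817, 0.0627, 0.0685]
tool_rot: [3.142, -0.002, -0.185]
contact_force: [-0.1, -0.9, 5.7]
opening: 0.0006
```

Request:
{"fn": "jog_arm", "kwargs": {"deltas": [0,0,0,0,0,0]}}

```text
time: 8.67
tool_pos: [0.5818, 0.063, 0.0684]
tool_rot: [-3.142, -0.002, -0.185]
contact_force: [-1.1, -1.4, 8.1]
opening: 0.0005
```

Request:
{"fn": "jog_arm", "kwargs": {"deltas": [0,0,0.1,0,0,0,0,0,0.4,0,0,0,-0.2,0,0.8,0,0,0,-0.5,0,1,0,0,0,-0.6,0,1,0,0,0]}}

```text
time: 9.08
tool_pos: [0.5206, 0.0641, 0.1723]
tool_rot: [-3.14, -0.006, -0.183]
contact_force: [2.0, -0.2, 0.4]
opening: 0.0003
```

Request:
{"fn": "jog_arm", "kwargs": {"deltas": [0,0,0,0,0,0]}}

```text
time: 9.17
tool_pos: [0.5198, 0.0641, 0.1693]
tool_rot: [-3.141, -0.002, -0.183]
contact_force: [0.6, 0.7, 0.4]
opening: 0.0003
```

Run:
```python
from h import *
p,im=snap('wrist','w4.png')
print(robot.observe()['tool_pos'])
im=cv2.imread('pics/w4.png')
u,v=proj(p,np.array([[.583,.072,.038]]))[0];print(u,v)
u=int(u)
for t in(115,130): wfit(p,im,(u-45,5,u+45,222),[.583,.072,-.18],t)
```

```text
[0.52082693 0.0639489  0.16827208]
226.3353858472758 119.90486034403835
[  21   12   49  197 8719]
[ 0.58256361  0.07163193 -0.1749602 ] 0.024924407168747664 rel y 0.007883327685277447 x -0.0020296520789543572 dyaw 0.02303980239166531
[  20   11   70  198 9107]
[ 0.58280112  0.07158317 -0.17766176] 0.046243714831744116 rel y 0.00788232630900248 x -0.001787291795157059 dyaw 0.020338240075564562
```

Request:
{"fn": "jog_arm", "kwargs": {"deltas": [0.3,0.08,0,0,0,0,0.6,0.115,-0.2,0,0,0,0.62,0.115,-0.5,0,0,0,0.62,0.115,-0.8,0,0,0,0.62,0.115,-0.9,0,0,0]}}

```text
time: 9.63
tool_pos: [0.5812, 0.0752, 0.0715]
tool_rot: [3.14, 0.008, -0.184]
contact_force: [-1.6, -0.9, 0.3]
opening: 0.0003
```

Request:
{"fn": "jog_arm", "kwargs": {"deltas": [0,0,-0.04,0,0,0,0,0,-0.07,0,0,0,0,0,-0.085,0,0,0,0,0,-0.085,0,0,0]}}

```text
time: 9.97
tool_pos: [0.584, 0.0751, 0.0699]
tool_rot: [-3.141, -0.002, -0.184]
contact_force: [-0.5, -0.1, -0.4]
opening: 0.0003
```

Request:
{"fn": "jog_arm", "kwargs": {"deltas": [0,0,-0.01,0,0,0,0,0,-0.01,0,0,0]}}

```text
time: 10.13
tool_pos: [0.5841, 0.0751, 0.0692]
tool_rot: [-3.141, -0.003, -0.184]
contact_force: [0.0, 1.0, 2.9]
opening: 0.0003
```

Request:
{"fn": "jog_arm", "kwargs": {"deltas": [0,0,-0.004,0,0,0,-0.01,-0.05,-0.004,0,0,0,-0.02,-0.11,-0.004,0,0,0,-0.028,-0.155,-0.004,0,0,0,-0.028,-0.155,-0.004,0,0,0]}}

```text
time: 10.55
tool_pos: [0.5812, 0.0588, 0.0691]
tool_rot: [-3.141, -0.003, -0.185]
contact_force: [-0.5, -1.1, 7.7]
opening: 0.0007
```

Request:
{"fn": "jog_arm", "kwargs": {"deltas": [0,0,0,0,0,0,0,0,0,0,0,0]}}

```text
time: 10.72
tool_pos: [0.5813, 0.0594, 0.0691]
tool_rot: [-3.141, -0.003, -0.184]
contact_force: [-2.4, 0.5, 7.8]
opening: 0.0005
```

Request:
{"fn": "jog_arm", "kwargs": {"deltas": [0,0,0.1,0,0,0,0,0,0.4,0,0,0,-0.2,0,0.8,0,0,0,-0.5,0,1,0,0,0,-0.6,0,1,0,0,0]}}

```text
time: 11.13
tool_pos: [0.5198, 0.0598, 0.1726]
tool_rot: [-3.141, -0.007, -0.184]
contact_force: [0.5, 0.2, 0.3]
opening: 0.0006
```

Request:
{"fn": "jog_arm", "kwargs": {"deltas": [0,0,0,0,0,0,0,0,0,0,0,0]}}

```text
time: 11.3
tool_pos: [0.5205, 0.0596, 0.1681]
tool_rot: [-3.141, -0.001, -0.184]
contact_force: [-0.3, 0.9, -0.3]
opening: 0.0004
```

Run:
```python
from h import *
p,im=snap('wrist','w5.png')
im=cv2.imread('pics/w5.png')
u,v=proj(p,np.array([[.583,.064,.038]]))[0];print(u,v)
u=int(u)
for t in(115,130): wfit(p,im,(u-45,5,u+45,222),[.583,.064,-.18],t)
snap('scene','s5.png'); a=cv2.imread('pics/s5.png')[160:300,170:340]
cv2.imwrite('pics/c5.png',np.hstack([cv2.resize(a,(466,384),interpolation=cv2.INTER_CUBIC),im[:,120:440]]))
```

```text
230.2666337180566 119.88375270294796
[  21   13   49  198 8783]
[ 0.58128685  0.06371526 -0.17270936] 0.02311781134306015 rel y -0.00012653139720469078 x -0.001721293948589411 dyaw 0.025290644958080782
[  21   13   69  198 9079]
[ 0.58130448  0.06386059 -0.17491143] 0.04275320721192585 rel y 1.9359990500518704e-05 x -0.0017326450085139295 dyaw 0.023088570685941223
```

View pics/c5.png

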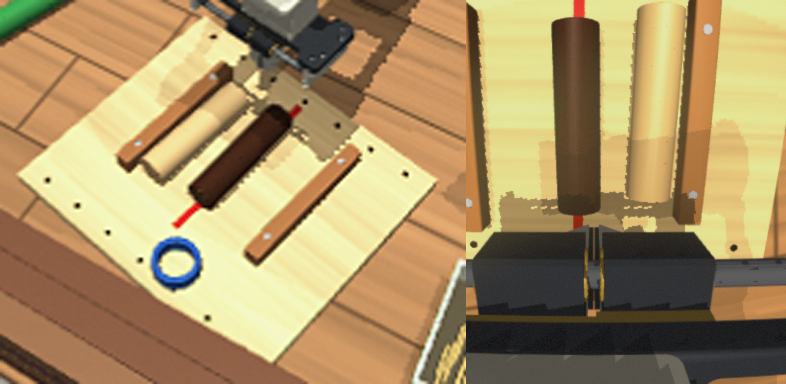

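The walnut covers the line. Red shows centred beyond both ends, at wrist-crop (579,8) and (578,222), and the beech and tape roll haven't moved. I'll hand it in.

```bash
python3 -c "
from cell import robot
print(robot.hand_in())"
```

```text
the job is handed in; nothing more can be done
None
```

I rolled the walnut dowel onto the red line in four light strokes with the closed fingertips, lifting clear after each one, and handed the job in at about 11.5 s.

**Last check (wrist camera fit):**
- **Across the line:** the dowel's axis is within about 0.2 mm of the line's middle.
- **Angle:** it is about 1.4° off parallel, so each end is about 2 mm from the middle line; the limit is 8 mm.
- **Along the line:** its centre is about 2 mm from the line's middle, and red shows beyond both ends.
- **Other things:** in the last pictures the beech dowel and tape roll look unmoved, judged by eye. I did not check the other bystanders again. The gripper is about 10 cm above the dowel and touches nothing.

**What disagreed or went over:**
- **Line position:** before the first stroke, the scene and side cameras put the line about 1.5 to 4 mm across from where the wrist camera did. I used the wrist view because it shows the line and dowel together.
- **Press force:** early in the second stroke it read 14 N, above the suggested 3–10 N, so I eased off. The dowel kept rolling, moving about half as far as the finger.

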